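Knock home the locking pin of a slanted sampler cradle

TASK

Take the mallet from its rest and knock the red sprung pin of the slanted tube cradle down flush with its steel boss, with a brisk, square blow along the pin (further blows are fine if needed). Then stand the mallet back in its rest as it was, let go, and leave everything else where it is; only the mallet may touch the pin.

Things in the scene. Friction and masses are not known exactly. Their poses are not given: they have to be found in the camera images.
- mallet_grip (a point): Where to grasp the mallet's blue handle (20 mm wide along y, 24 mm high along z): half-way up, 60 mm from the head's axis. x along the handle to the head, z along the head's axis, up as it rests. Mallet 180 mm long, 280 g, mostly head: white cylinder, 45 mm diameter, 70 mm long. Bare handle from x = +37 mm (head) to -87 mm; black end to -98 mm.
- mallet_face (a point): Centre of the mallet head's lower (striking) face: 60 mm along x and -35 mm along z from mallet_grip; same axes as mallet_grip (z points from this face into the head). At the start the head stands on this face on the rest's pad.
- mallet_rest: Fixed grey mallet rest, foot plate 190 x 76 x 8 mm; origin at the centre of its underside, x along it, away from the robot. The resting mallet's grip point is straight above, 45 mm up. A yoke at x = -60 mm (14 mm thick, 50 mm wide) carries the handle: saddle 32 mm above the worktop, cheeks 34 mm apart, 57 mm high.
- rest_pad (a point): Centre of the top of the rest's black rubber pad (60 mm diameter, 10 mm above the worktop), at x = +60 mm of the rest; the lower face of the resting mallet's head is centred here.
- lock_pin (a joint): How far the pin is in, m: 0 = 20 mm proud of the boss, 0.020 = flush, 0.024 = end stop; starts at 0 to 0.006. Home: above 0.017. Spring (1.6 to 3.5 N) pushes out, friction (6 N) is larger: it needs 8 to 10 N to move in and stays where left. A slow push is no blow: the mallet must drive it faster than 0.05 m/s, within 10 degrees of its axis.
- pin_head: The pin's red cylindrical head, 20 mm diameter. Its z axis is the pin's axis, pointing outwards; it leans 30 degrees from vertical towards the cradle's low edge (-x of the cradle), to the robot's right. Origin on the axis, 20 mm below the top of the head; it slides with the pin.
- pin_top (a point): Centre of the flat top of the red pin head, where to strike; same axes as pin_head (z outwards along the pin). Moves with the pin.
- boss_top (a point): Centre of the flat top of the fixed steel boss (32 mm diameter, 30 mm tall above the sloping bed) in which the pin slides; z outwards along the pin, x up the slope. When the pin is flush its top is at this point.
- cradle_foot (a point): Fixed cradle: grey foot 150 x 200 mm, bed sloping 30 degrees, 20 mm high at its low edge (-x, to the robot's right), 100 mm at its raised side (+x). Origin: centre of its underside, z up. Red pin in a boss on its middle line; a 211 mm tube lies along y, 80 mm up-slope of the pin, under a clamp bar 44 mm above the bed. Within 50 mm of the pin, and down-slope, nothing is higher than the boss.
- counter: Bystander: white countdown timer lying flat, 57 x 63 x 17 mm; origin at the centre of its underside.
- small_flask: Bystander: small clear conical flask, 55 mm wide, 87 mm high; origin at the centre of its underside.
- yellow_carton: Bystander: small yellow carton 52 x 82 x 24 mm; origin at the centre of its underside.
- white_bottle: Bystander: white plastic bottle, red cap, 49 mm wide, 100 mm high; origin at the centre of its underside.
- blue_carton: Bystander: blue carton 48 x 60 x 32 mm; origin at the centre of its underside.
- mallet: The same mallet as a whole; this origin is the centre of the head's lower face (as mallet_face).
Mind the look-alikes: they are no part of the job. Of the things that look like the mallet, the larger one is meant.

How it is judged:
On the way, in this order (a step that is already met when the one before it is completed fails the run):
1. the mallet is lifted clear of its rest (z of mallet_face in the frame of mallet_rest above 0.04 m), for 0.1 s.
2. the mallet head strikes the pin briskly (pin moving in faster than 0.05 m/s) and squarely (within 10 degrees of the pin's axis) (contact force between mallet and pin_head above 1 N and velocity of joint lock_pin above 0.05 m/s and angle between the z axis of mallet_face and the z axis of pin_head, either way round below 0.1745 rad).
3. the pin is home, no more than 3 mm proud, and the mallet is off it (value of joint lock_pin above 0.017 m and distance between mallet_face and boss_top above 0.03 m), for 0.1 s.
At the end, for the whole second after the job is handed in: The pin is no more than 3 mm proud of the boss; the mallet stands upright on its rest, at rest: face within 15 mm of the pad's centre and on the pad, grip point within 15 mm of above the rest's centre (handle in the yoke), within 6 degrees of upright (value of joint lock_pin above 0.017 m and horizontal distance between mallet_face and rest_pad below 0.015 m and horizontal distance between mallet_grip and mallet_rest below 0.015 m and angle between mallet_face's own z axis and vertical below 0.1 rad and z of mallet_face in the frame of rest_pad between -0.004 and 0.005 m and linear speed of mallet below 0.02 m/s); the robot touches nothing.
It fails at once if the robot's fingers or arm press on the pin (contact force between any of the fingers, the arm and pin_head above 1 N).
It fails at once if one of the bystanders is moved more than 25 mm (distance of any of counter, small_flask, yellow_carton, white_bottle, blue_carton from where it was at the start of the episode above 0.025 m).
It also fails if it takes over 48 s, if anything falls off the work surface, if the arm or the gripper's body presses on something with over 40 N, if the wrist force passes 120 N, or if a joint passes its speed limit or range.

ROBOT

A 6-joint arm with a two-finger parallel gripper is mounted at the origin on a cart in front of the work surface, level with it; the furniture and walls round the work are solid. World frame = base frame: x ahead of the robot, y to its left, z up, the work surface at z = 0. Lengths are in m, angles in rad, forces in N, time in s.
With the tool pointing down it reaches from about 0.275 to 0.875 m from the base axis. Payload 12.5 kg.
Tool frame: the origin (TCP) lies on the centre line of the jaws, within the pads' length; the fingertips stand 17 mm ahead of it and the grasp point (between the pads) lies 2 mm behind it (bot.tip_extent is the distance from the TCP to the fingertips, in m); z points along the fingers, y is the line along which they close (so a half turn about z gives the same grasp; the last joint's range is limited). The gripper opens to 85 mm and grips with 20 to 120 N. Pads are 22 mm wide; open, the fingers measure 114 mm over their backs; the gripper's body (76 mm by 85 mm) begins 54 mm behind the grasp point. The pads swing forward as they close: fully open they stand 13 mm farther back than shut.
Start: joints at [1.235, 0.351, 1.652, -0, 1.139, -0.085], TCP at [0.136, 0.533, 0.248] pointing down, gripper open.
Joint ranges: [-2.75, 2.75], [-0.79, 2.1], [0.01, 2.65], [-1.57, 4.71], [0.07, 3.14], [-2.87, 2.87]. Speed limits (rad/s): [2.22, 2.22, 2.79, 3.14, 3.14, 3.14].

INTERFACE

Orientations are given as [roll, pitch, yaw] about the fixed x, y, z axes, in that order (R = Rz(yaw) Ry(pitch) Rx(roll)).
In Python, from station import monitor, vision, bot gives the robot as it stands.
- The arm moves only by the shell command python3 -m creep 'ROWS'. ROWS is JSON, one flat list of numbers, 7 for each row, row after row: the shift along the tool's x, y, z in m, then the turn, a rotation vector about the tool's x, y, z in degrees, then the closure in counts, from 0 (fully open) to 255 (shut). In form: [tx, ty, tz, wx, wy, wz, jaw, tx, ty, tz, wx, wy, wz, jaw, ...]. A call has 1 to 5 rows; each row is the pose to reach, as a shift and turn from the pose commanded when the call began, along the tool's axes at that moment; what a row does not reach only later rows make up. A row lasts 1/8 s, in which the tool goes at most 62.5 mm and 10.7 degrees, less where a joint would pass 70% of its speed; a pose out of reach is approached as far as the arm can. A call with a gripper value outside its range is refused whole. The fingers move at their own pace and stop on an object; the grip force is fixed at half the most. Time passes only in rows, so rows that repeat a pose let the fingers close. It gives the time, the measured TCP pose, the force, the opening and the grip force at its end, in the units of the state.
- monitor.get_obs(): the state, without advancing time (a new reading comes with each control period).
- vision.snapshot(name): name is "scene" or "side" or "wrist"; returns the picture (400x640x3 uint8, red, green, blue); there is no depth.
- vision.camera_model(name): a dict with "intrinsics" (3x3 intrinsics, pixels), "dist_coeffs" ([k1, k2, p1, p2, k3] as OpenCV has them; the pictures are not rectified), "world_from_camera" (4x4, takes a point from camera to world coordinates); the wrist camera has in their place "T_tool_cam" (4x4, takes a point from camera to tool coordinates, whose origin is the TCP and whose axes are the flange's). Camera axes: x right, y down, z forward; pixel columns grow to the right and rows downward; lengths in m; the calibration is good to about 2 mm. A picture is of the moment at which its call begins: read the wrist's pose just before it. camera_model takes no time and is no camera call.
- bot.job_done(): hands the job in; it is judged then, once.
The state is a dict: "clock": time; "joint_positions": joint angles; "qd": joint speeds; "effort": joint torques, N m; "tool_pos": TCP position; "eef_rot": TCP orientation; "wrist_force": force on the tool from outside, world axes, zero at the start; "wrist_torque": the same for the moment, N m; "grip_width": opening from 0.0 (shut) to 1.0 (fully open); "finger_force": force on a finger pad.
Only numpy, scipy, OpenCV 4.12 (cv2) and the standard library are available. Lean on these libraries where they do the work, as an engineer would, in place of code of your own. Each camera call takes 0.05 s, during which the arm holds its last target. There are 200 camera calls.

## Working session

There is one attempt and no reset: what is moved stays moved. The work goes in short steps, Python scripts to look and compute and a shell command to move; the robot and the scene stay as the last step left them, time stands still between calls to the robot, and variables do not carry over. Pictures are saved under pics/ and viewed, at most 10 in all, crops included, and the job is handed in when it is done.

```bash
ls; mkdir -p pics
python3 - <<'E'
from station import monitor, vision, bot
import cv2,numpy as np
o=monitor.get_obs();print({k:np.round(v,3).tolist() for k,v in o.items()})
a=vision.snapshot("scene");b=vision.snapshot("side")
np.savez("s0.npz",a=a,b=b)
cv2.imwrite("pics/scene0.png",a[:,:,::-1]);cv2.imwrite("pics/side0.png",b[:,:,::-1])
for n in("scene","side","wrist"):print(n,vision.camera_model(n))
E
```

```text
pics
{'clock': 0.0, 'joint_positions': [1.235, 0.351, 1.652, 0.0, 1.139, -0.085], 'qd': [0.0, 0.001, -0.002, 0.001, -0.002, 0.0], 'effort': [-0.001, -50.612, -29.139, -0.0, 0.005, 0.0], 'tool_pos': [0.136, 0.533, 0.248], 'eef_rot': [-3.14, -0.0, 2.891], 'wrist_force': [0.641, 0.239, 0.051], 'wrist_torque': [0.015, 0.012, 0.007], 'finger_force': 0.0, 'grip_width': 1.002}
scene {'intrinsics': array([[463.97712017,   0.        , 322.55896128],
       [  0.        , 463.97712017, 204.22176052],
       [  0.        ,   0.        ,   1.        ]]), 'dist_coeffs': array([-0.04321097,  0.        ,  0.        ,  0.        ,  0.        ]), 'world_from_camera': array([[ 0.88111706, -0.30645209,  0.36016642, -0.01854932],
       [-0.47245095, -0.60356721,  0.64225908, -0.99385654],
       [ 0.020563  , -0.73606639, -0.67659695,  1.12977226],
       [ 0.        ,  0.        ,  0.        ,  1.        ]])}
side {'intrinsics': array([[427.57837348,   0.        , 318.5527208 ],
       [  0.        , 427.57837348, 200.80767167],
       [  0.        ,   0.        ,   1.        ]]), 'dist_coeffs': array
[... 251 characters left out ...]
9,  0.57092358],
       [ 0.        ,  0.        ,  0.        ,  1.        ]])}
wrist {'intrinsics': array([[358.69613751,   0.        , 318.80549044],
       [  0.        , 358.69613751, 198.19598707],
       [  0.        ,   0.        ,   1.        ]]), 'dist_coeffs': array([-0.00775417,  0.        ,  0.        ,  0.        ,  0.        ]), 'T_tool_cam': array([[-1.95056237e-04, -9.53933356e-01, -3.00018523e-01,
         7.67572034e-02],
       [ 9.99999716e-01, -4.04472034e-04,  6.35904682e-04,
         1.18042749e-03],
       [-7.27959790e-04, -3.00018314e-01,  9.53933164e-01,
        -1.25718851e-01],
       [ 0.00000000e+00,  0.00000000e+00,  0.00000000e+00,
         1.00000000e+00]])}
```

View pics/scene0.png

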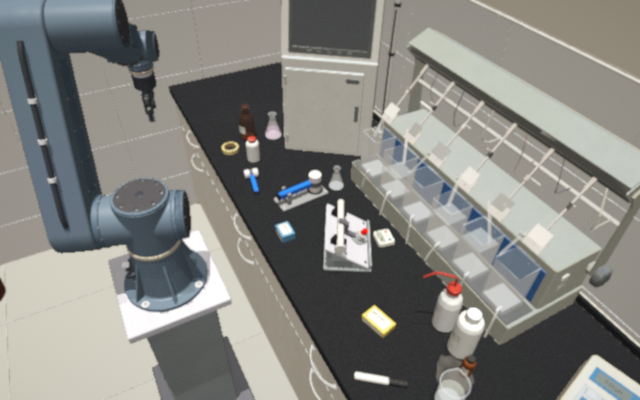

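View pics/side0.png

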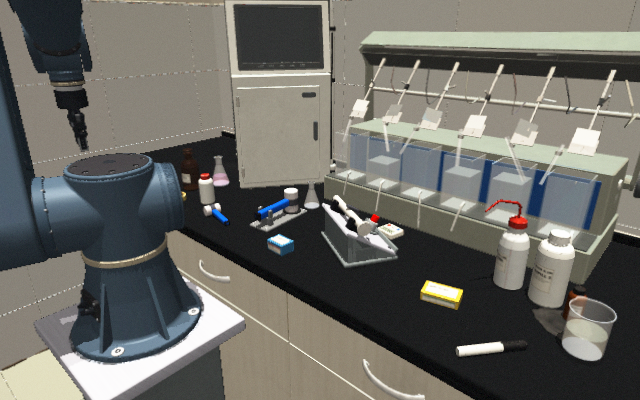

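The scene view shows the blue-handled mallet in its rest near (298,188) with its head at (315,180), and the small decoy at (252,180). The cradle is near (347,237) with the red pin at (364,232). In the side view the mallet is near (275,208) and the pin at (375,219).

```bash
cat > h.py <<'E'
import numpy as np,cv2
from scipy.spatial.transform import Rotation as R
from station import monitor, vision, bot
def cam(n,obs=None):
    c=vision.camera_model(n)
    if n=="wrist":
        T=np.eye(4);T[:3,:3]=R.from_euler('xyz',obs["eef_rot"]).as_matrix();T[:3,3]=obs["tool_pos"]
        W=T@c["T_tool_cam"]
    else: W=c["world_from_camera"]
    return c["intrinsics"],c["dist_coeffs"],W
def ray(C,uv):
    p=cv2.undistortPoints(np.array([[uv]],float),C[0],C[1])[0,0]
    d=C[2][:3,:3]@[p[0],p[1],1];return C[2][:3,3],d/np.linalg.norm(d)
def plane(C,uv,z):
    o,d=ray(C,uv);return o+d*(z-o[2])/d[2]
def tri(C1,u1,C2,u2):
    o1,d1=ray(C1,u1);o2,d2=ray(C2,u2)
    s=np.linalg.lstsq(np.c_[d1,-d2],o2-o1,rcond=None)[0]
    a,b=o1+s[0]*d1,o2+s[1]*d2;return (a+b)/2,np.linalg.norm(a-b)
def proj(C,X):
    Wi=np.linalg.inv(C[2]);return cv2.projectPoints(np.array(X,float).reshape(-1,1,3),cv2.Rodrigues(Wi[:3,:3])[0],Wi[:3,3],C[0],C[1])[0][:,0]
def blobs(im,lo,hi,box,amin=8):
    h=cv2.cvtColor(im,cv2.COLOR_RGB2HSV);m=cv2.inRange(h,lo,hi)
    x0,y0,x1,y1=box;k=np.zeros_like(m);k[y0:y1,x0:x1]=m[y0:y1,x0:x1]
    n,_,st,ce=cv2.connectedComponentsWithStats(k)
    return [(ce[i].round(1).tolist(),st[i].tolist()) for i in range(1,n) if st[i][4]>=amin],k
E
python3 - <<'E'
from h import *
f=np.load("s0.npz");A=cam("scene");B=cam("side")
ia,ib=f["a"],f["b"]
for nm,lo,hi,ba,bb in (("red",(0,150,80),(8,255,255),(350,220,375,245),(360,208,385,228)),("blue",(100,150,60),(125,255,255),(265,170,330,210),(245,190,300,225)),("bluec",(95,120,60),(125,255,255),(270,220,300,245),(262,230,300,258)),("yellow",(20,120,100),(35,255,255),(350,300,400,340),(410,275,470,310))):
    p,_=blobs(ia,lo,hi,ba);q,_=blobs(ib,lo,hi,bb);print(nm,p,q)
    if p and q:
        P=max(p,key=lambda t:t[1][4]);Q=max(q,key=lambda t:t[1][4])
        print("  ",tri(A,P[0],B,Q[0]))
big=[cv2.resize(ia[160:290,225:425],(800,520),interpolation=cv2.INTER_CUBIC)]
cv2.imwrite("pics/sc1.png",big[0][:,:,::-1])
E
```

```text
red [([364.1, 231.2], [361, 229, 7, 5, 23])] [([374.5, 217.8], [371, 214, 9, 9, 53])]
   (array([ 0.5997932 , -0.16480443,  0.07650258]), np.float64(1.7074447003673167e-05))
blue [([294.5, 188.4], [278, 180, 33, 18, 223])] [([273.6, 207.4], [257, 198, 32, 21, 254])]
   (array([0.50859869, 0.15127817, 0.04635778]), np.float64(0.00396931581758068))
bluec [([288.1, 237.4], [283, 234, 12, 8, 48])] [([283.5, 236.0], [279, 234, 10, 5, 10]), ([283.7, 246.2], [267, 237, 27, 19, 185])]
   (array([ 0.39637503, -0.02083255,  0.01493079]), np.float64(0.009417142114512089))
yellow [([380.6, 320.6], [362, 305, 34, 33, 166]), ([376.2, 327.2], [373, 324, 8, 7, 16])] [([442.5, 294.1], [420, 280, 43, 30, 323])]
   (array([ 0.49679968, -0.42948141,  0.00482042]), np.float64(0.00010197161750056396))
```

View pics/sc1.png

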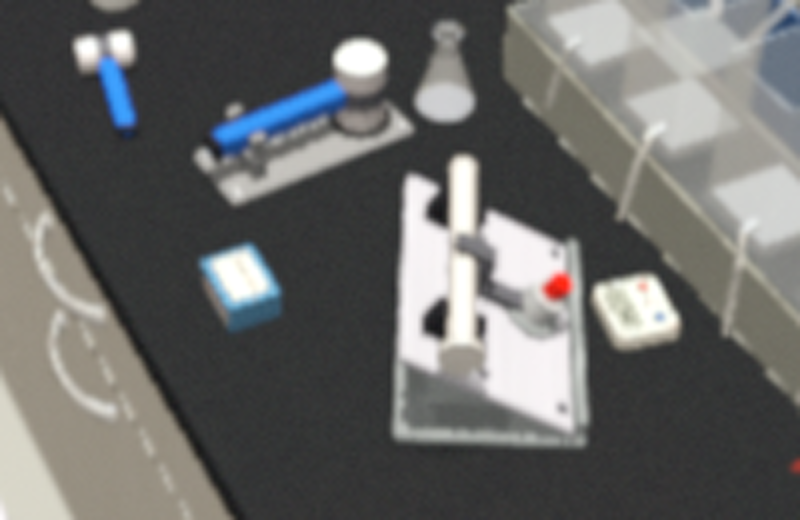

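Run:
```python
from h import *
A=cam("scene")
g=lambda x,y,z:plane(A,(225+x/4,160+y/4),z).round(4)
a=g(397,438,0);b=g(585,444,0);print("cradle low-left/right",a,b,np.linalg.norm(a-b),np.degrees(np.arctan2(*(a-b)[1::-1])))
c=g(237,204,0);d=g(413,130,0);print("rest edge",c,d,np.linalg.norm(c-d),np.degrees(np.arctan2(*(d-c)[1::-1])))
print("head top",g(360,55,.08),"handle ends top",g(215,137,.057),g(335,92,.057))
for n,x,y,z in(("flask",445,102,0),("counter",637,310,.01),("blue",240,272,.03)):print(n,g(x,y,z))
```

```text
cradle low-left/right [ 0.4452 -0.1894  0.    ] [ 0.5729 -0.262   0.    ] 0.14689469016952245 150.38090506411854
rest edge [0.4453 0.1087 0.    ] [0.6319 0.1255 0.    ] 0.18735474373497998 5.144592057868089
head top [0.5926 0.1578 0.08  ] handle ends top [0.4404 0.1391 0.057 ] [0.5615 0.1463 0.057 ]
flask [0.6781 0.1471 0.    ]
counter [ 0.6832 -0.1679  0.01  ]
blue [0.4009 0.0039 0.03  ]
```

```bash
cat >> h.py <<'E'
def delta(p,Rm,obs=None):
    o=obs or monitor.get_obs();R0=R.from_euler('xyz',o["eef_rot"])
    t=R0.inv().apply(np.array(p)-o["tool_pos"]);w=(R0.inv()*R.from_matrix(Rm)).as_rotvec(degrees=True)
    print("shift",t.round(4).tolist(),"turn",w.round(2).tolist());return t,w
def frame(x,z):
    z=np.array(z,float);z/=np.linalg.norm(z);x=np.array(x,float);x-=z*(x@z);x/=np.linalg.norm(x)
    return np.c_[x,np.cross(z,x),z]
E
python3 - <<'E'
from h import *
y=np.radians(5);delta((.53,.155,.25),frame((np.cos(y),np.sin(y),0),(0,0,-1)))
E
```

```text
shift [-0.475, -0.268, -0.0019] turn [-0.02, 0.08, 160.63]
```

```bash
python3 -m creep '[-0.095,-0.054,0,0,0,10.7,0, -0.19,-0.107,0,0,0,21.4,0, -0.285,-0.16,0,0,0,32.1,0, -0.38,-0.214,0,0,0,42.8,0, -0.475,-0.268,0,0,0,53.5,0]'
python3 - <<'E'
from h import *
y=np.radians(5);delta((.53,.155,.25),frame((np.cos(y),np.sin(y),0),(0,0,-1)))
E
```

```text
clock: 0.72
tool_pos: [0.3632, 0.315, 0.2482]
eef_rot: [-3.142, 0.0, 1.951]
wrist_force: [0.3, 0.4, -0.1]
grip_width: 1.0
finger_force: 0.0
shift [-0.2104, 0.0955, -0.0018] turn [-0.0, 0.0, 106.79]
```

```bash
python3 -m creep '[-0.053,0.024,0,0,0,10.7,0, -0.105,0.048,0,0,0,21.4,0, -0.158,0.072,0,0,0,32.1,0, -0.21,0.0955,0,0,0,42.8,0, -0.21,0.0955,0,0,0,53.5,0]';python3 -m creep '[0,0,0,0,0,10.7,0, 0,0,0,0,0,21.4,0, 0,0,0,0,0,32.1,0,0,0,0,0,0,42.8,0, 0,0,0,0,0,53.4,0]'
python3 - <<'E'
from h import *
y=np.radians(5);delta((.53,.155,.25),frame((np.cos(y),np.sin(y),0),(0,0,-1)))
o=monitor.get_obs();print(o["joint_positions"]);w=vision.snapshot("wrist");np.savez("w1.npz",w=w,p=o["tool_pos"],r=o["eef_rot"]);cv2.imwrite("pics/w1.png",w[:,:,::-1])
E
```

```text
clock: 1.35
tool_pos: [0.5316, 0.1554, 0.2477]
eef_rot: [-3.142, 0.001, 1.013]
wrist_force: [-0.6, 0.4, -0.3]
grip_width: 1.002
finger_force: 0.0
clock: 1.98
tool_pos: [0.5295, 0.158, 0.2479]
eef_rot: [3.142, 0.001, 0.085]
wrist_force: [-0.7, 0.3, -0.4]
grip_width: 0.999
finger_force: 0.0
shift [0.0002, 0.0031, -0.0021] turn [0.0, 0.04, -0.12]
[2.05783334e-01 3.56125599e-01 1.64490917e+00 3.43085281e-06
 1.14131447e+00 1.69140338e+00]
```

View pics/w1.png

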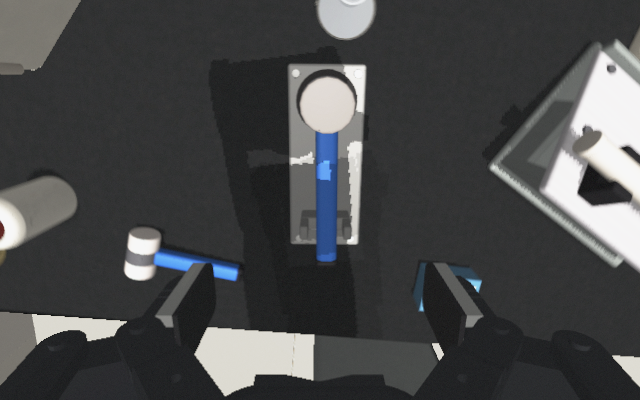

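The wrist view shows the head top at (328,104), the blue handle running along u≈327 from v=130 to 262, and the rest plate spanning (290..365, 65..245). I'll measure these.

Run:
```python
from h import *
f=np.load("w1.npz");w=f["w"];C=cam("wrist",dict(tool_pos=f["p"],eef_rot=f["r"]))
bl,k=blobs(w,(100,120,40),(125,255,255),(300,125,355,265));print(bl)
v,u=np.nonzero(k)
X=[]
for r in range(135,255,5):
    c=u[v==r]; 
    if len(c): X.append(plane(C,(c.mean(),r),.057))
X=np.array(X);m=np.polyfit(X[:,0],X[:,1],1);print("handle yaw",np.degrees(np.arctan(m[0])),"y at .535",np.polyval(m,.535), "y at .595",np.polyval(m,.595))
print("handle low end",plane(C,(326,v.max()),.057),"handle width",np.linalg.norm(plane(C,(317,180),.057)-plane(C,(338,180),.057)))
g=cv2.cvtColor(w,cv2.COLOR_RGB2GRAY)[60:140,285:370]
h=cv2.HoughCircles(cv2.medianBlur(g,3),cv2.HOUGH_GRADIENT,1,50,param1=80,param2=15,minRadius=22,maxRadius=36)[0];print(h[:2]+[285,60,0])
c=h[0]+[285,60,0];P=plane(C,c[:2],.08);Q=plane(C,(c[0]+c[2],c[1]),.08);print("head",P,"rad",np.linalg.norm(P-Q))
q=[plane(C,p,.008)for p in((289,65),(366,66),(357,245),(290,243))];print("rest",np.mean(q,0),[np.linalg.norm(q[i]-q[i-1]) for i in range(4)],np.degrees(np.arctan2(*(q[0]-q[3])[1::-1])),np.degrees(np.arctan2(*(q[1]-q[2])[1::-1])))
```

```text
[([326.1, 196.0], [316, 132, 22, 130, 2633])]
handle yaw 5.161126965041021 y at .535 0.15322653766900643 y at .595 0.15864592305207229
handle low end [0.44312783 0.14495759 0.057     ] handle width 0.01912997189521872
[[326.5        100.5         30.70000076]]
head [0.59529786 0.1588733  0.08      ] rad 0.02427724492772
rest [0.53175474 0.1527892  0.008     ] [np.float64(0.18608108771435594), np.float64(0.07377905188930078), np.float64(0.1875859842969396), np.float64(0.07467759582191097)] 3.787093217697873 4.0599976953068015
```

Run:
```python
from h import *
y=np.radians(5.0);delta((.546,.1542,.043),frame((np.cos(y),np.sin(y),0),(0,0,-1)))
```

```text
shift [0.0163, 0.005, 0.2049] turn [0.01, 0.04, -0.64]
```

```bash
python3 -m creep '[0.016,0.005,0.055,0,0,-0.6,0, 0.016,0.005,0.11,0,0,-0.6,0, 0.016,0.005,0.16,0,0,-0.6,0, 0.016,0.005,0.195,0,0,-0.6,0, 0.016,0.005,0.205,0,0,-0.6,0]'; python3 -m creep '[0,0,0,0,0,0,0,0,0,0,0,0,0,0]'
python3 - <<'E'
from h import *
y=np.radians(5.0);delta((.546,.1542,.043),frame((np.cos(y),np.sin(y),0),(0,0,-1)))
E
```

```text
clock: 2.65
tool_pos: [0.5449, 0.1543, 0.0413]
eef_rot: [3.141, 0.004, 0.104]
wrist_force: [0.3, 0.3, 1.4]
grip_width: 1.005
finger_force: 0.0
clock: 2.9
tool_pos: [0.547, 0.1547, 0.0448]
eef_rot: [-3.141, -0.002, 0.102]
wrist_force: [-0.0, -0.1, 1.4]
grip_width: 1.001
finger_force: 0.0
shift [-0.001, 0.0004, 0.0018] turn [-0.01, -0.13, 0.87]
```

```bash
python3 -m creep '[0,0,0.002,0,0,0.8,255,0,0,0.002,0,0,0.8,255,0,0,0.002,0,0,0.8,255,0,0,0.002,0,0,0.8,255,0,0,0.002,0,0,0.8,255]'; python3 -m creep '[0,0,0,0,0,0,255,0,0,0,0,0,0,255]'
```

```text
clock: 3.52
tool_pos: [0.5462, 0.1545, 0.0415]
eef_rot: [3.142, -0.0, 0.088]
wrist_force: [-2.0, -1.9, 4.0]
grip_width: 0.226
finger_force: 58.6
clock: 3.78
tool_pos: [0.5462, 0.1545, 0.0415]
eef_rot: [3.142, -0.0, 0.088]
wrist_force: [-1.4, -2.0, 5.4]
grip_width: 0.226
finger_force: 58.7
```

```bash
python3 -m creep '[0,0,-0.02,0,0,0,255,0,0,-0.06,0,0,0,255,0,0,-0.12,0,0,0,255,0,0,-0.18,0,0,0,255,0.01,0.03,-0.23,0,0,0,255]'; python3 -m creep '[0.01,0.05,0,0,0,0,255,0.02,0.1,0,0,0,0,255,0.025,0.15,0,0,0,0,255,0.025,0.155,0,0,0,0,255,0.025,0.155,0,0,0,0,255]'
python3 - <<'E'
from h import *
o=monitor.get_obs();w=vision.snapshot("wrist");np.savez("w2.npz",w=w,p=o["tool_pos"],r=o["eef_rot"]);cv2.imwrite("pics/w2.png",w[:,:,::-1])
print(o["tool_pos"])
E
```

```text
clock: 4.4
tool_pos: [0.558, 0.1265, 0.2747]
eef_rot: [-3.141, -0.001, 0.09]
wrist_force: [1.0, 0.2, -2.9]
grip_width: 0.225
finger_force: 59.0
clock: 5.03
tool_pos: [0.5968, -0.0265, 0.2716]
eef_rot: [-3.141, 0.0, 0.087]
wrist_force: [-0.3, -0.2, -2.7]
grip_width: 0.224
finger_force: 59.3
[ 0.59678794 -0.02651975  0.27164036]
```

View pics/w2.png

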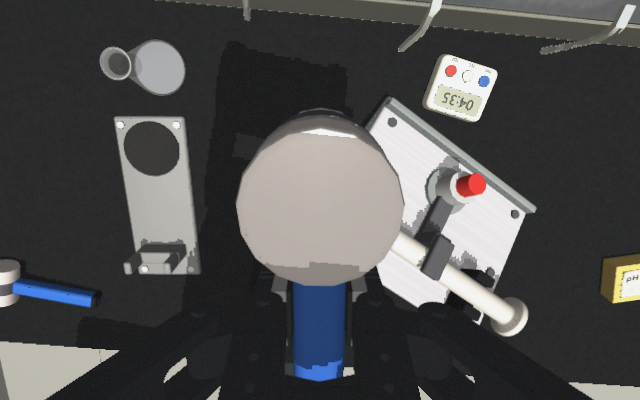

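Wrist view: pin top near (477,184), boss at (440,187), cradle low edge from (390,98) to (535,210), empty rest pad at (152,148). The mallet is held straight.

Run:
```python
from h import *
f=np.load("w2.npz");w=f["w"];C=cam("wrist",dict(tool_pos=f["p"],eef_rot=f["r"]));A=cam("scene");B=cam("side")
e=[plane(C,p,.02) for p in((390,98),(535,210))];d=e[0]-e[1];print("low edge",e,np.linalg.norm(d),"yaw of edge",np.degrees(np.arctan2(d[1],d[0])))
h=cv2.cvtColor(w,cv2.COLOR_RGB2HSV);b,k=blobs(w,(0,150,60),(8,255,255),(450,165,495,205));_,k2=blobs(w,(172,150,60),(180,255,255),(450,165,495,205));k|=k2;print(b)
for r in range(172,202,2):print(r,[int(x) if k[r,c] else 0 for c,x in zip(range(452,492),h[r,452:492,2])])
print("pad",plane(C,(152,148),.01))
f0=np.load("s0.npz")
P,_=tri(A,(364.1,231.2),B,(374.5,217.8));print("red tri reproj to wrist",proj(C,P))
cv2.imwrite("pics/w2c.png",np.hstack([cv2.resize(w[160:210,430:500],(700,500),interpolation=cv2.INTER_CUBIC)])[:,:,::-1])
```

```text
low edge [array([ 0.66759401, -0.09131745,  0.02      ]), array([ 0.56244158, -0.27038728,  0.02      ])] 0.20766086997938057 yaw of edge 59.5779184451351
[([470.8, 184.8], [457, 174, 29, 23, 515])]
172 [0, 0, 0, 0, 0, 0, 0, 0, 0, 0, 0, 0, 0, 0, 0, 0, 0, 0, 0, 0, 0, 0, 0, 0, 0, 0, 0, 0, 0, 0, 0, 0, 0, 0, 0, 0, 0, 0, 0, 0]
174 [0, 0, 0, 0, 0, 0, 0, 0, 0, 0, 0, 0, 0, 0, 0, 0, 0, 0, 0, 0, 0, 206, 222, 235, 238, 239, 224, 0, 0, 0, 0, 0, 0, 0, 0, 0, 0, 0, 0, 0]
176 [0, 0, 0, 0, 0, 0, 0, 0, 0, 0, 0, 0, 0, 91, 88, 90, 90, 96, 157, 235, 241, 241, 241, 241, 241, 241, 241, 241, 241, 241, 206, 0, 0, 0, 0, 0, 0, 0, 0, 0]
178 [0, 0, 0, 0, 0, 0, 0, 0, 89, 93, 91, 91, 94, 95, 96, 95, 110, 207, 240, 241, 241, 241, 241, 241, 241, 241, 241, 241, 241, 241, 241, 239, 0, 0, 0, 0, 0, 0, 0, 0]
180 [0, 0, 0, 0, 0, 0, 96, 97, 98, 100, 102, 101, 101, 103, 110, 105, 152, 239, 241, 241, 241, 241, 241, 241, 241, 241, 241, 241, 241, 241, 241, 241, 241, 0, 0, 0, 0, 0, 0, 0]
182 [0, 0, 0, 0, 0, 108, 108, 110, 113, 114, 117, 116, 119, 113, 111, 118, 202, 240, 241, 241, 241, 241, 241, 241, 241, 241, 241, 241, 241, 24
[... 866 characters left out ...]
, 240, 241, 241, 241, 241, 241, 241, 241, 240, 0, 0, 0, 0, 0, 0, 0, 0, 0]
194 [0, 0, 0, 0, 0, 0, 0, 0, 191, 193, 194, 194, 194, 194, 196, 196, 195, 195, 196, 196, 196, 194, 196, 205, 0, 0, 0, 0, 0, 0, 0, 0, 0, 0, 0, 0, 0, 0, 0, 0]
196 [0, 0, 0, 0, 0, 0, 0, 0, 0, 0, 0, 0, 192, 0, 0, 0, 0, 0, 0, 0, 0, 0, 0, 0, 0, 0, 0, 0, 0, 0, 0, 0, 0, 0, 0, 0, 0, 0, 0, 0]
198 [0, 0, 0, 0, 0, 0, 0, 0, 0, 0, 0, 0, 0, 0, 0, 0, 0, 0, 0, 0, 0, 0, 0, 0, 0, 0, 0, 0, 0, 0, 0, 0, 0, 0, 0, 0, 0, 0, 0, 0]
200 [0, 0, 0, 0, 0, 0, 0, 0, 0, 0, 0, 0, 0, 0, 0, 0, 0, 0, 0, 0, 0, 0, 0, 0, 0, 0, 0, 0, 0, 0, 0, 0, 0, 0, 0, 0, 0, 0, 0, 0]
pad [0.59315098 0.15667055 0.01      ]
red tri reproj to wrist [[469.38296945 182.95700733]]
```

View pics/w2c.png

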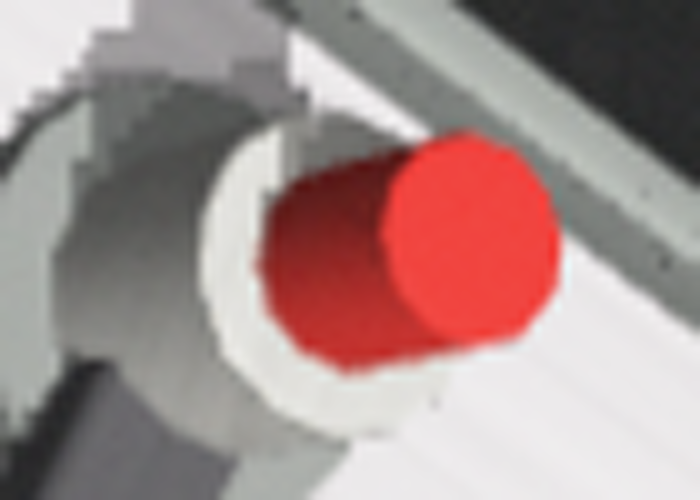

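Run:
```python
from h import *
f=np.load("w2.npz");C=cam("wrist",dict(tool_pos=f["p"],eef_rot=f["r"]));A=cam("scene");B=cam("side")
ps,pb=(364.1,231.2),(374.5,217.8)
a=np.radians(59.6-90);n=np.array([.5*np.cos(a),.5*np.sin(a),.866])
for z in (.075,.08,.085,.09):
    T=plane(C,(477.2,184),z);o,d=ray(C,(465.2,186.8))
    s=np.linalg.lstsq(np.c_[d,n],T-o,rcond=None);L=s[0][1]
    print(z,T.round(4),"L",L.round(4),"res",s[1]**.5,"scene top,bot",proj(A,[T,T-L*n]).round(1).tolist(),"side",proj(B,[T,T-L*n]).round(1).tolist(),"pxdiam",20e-3*358.7/(np.linalg.inv(C[2])@np.r_[T,1])[2])
for m,c in (("scene",(A,ps)),("side",(B,pb))):print(m,tri(C,(470.8,184.8),*c))
ib=np.load("s0.npz")["b"];ia=np.load("s0.npz")["a"]
cv2.imwrite("pics/pin2.png",np.hstack([cv2.resize(ia[215:245,345:385],(400,300),interpolation=0),cv2.resize(ib[203:233,355:395],(400,300),interpolation=0)])[:,:,::-1])
```

```text
0.075 [ 0.5991 -0.173   0.075 ] L 0.0166 res [1.75136321e-05] scene top,bot [[365.2, 233.3], [362.3, 236.3]] side [[376.8, 219.2], [373.7, 224.3]] pxdiam 21.503958602234434
0.08 [ 0.6003 -0.1706  0.08  ] L 0.0163 res [1.72419621e-05] scene top,bot [[365.3, 231.6], [362.3, 234.5]] side [[376.4, 217.2], [373.4, 222.2]] pxdiam 21.84278196212711
0.085 [ 0.6014 -0.1682  0.085 ] L 0.0161 res [1.69702921e-05] scene top,bot [[365.3, 229.8], [362.4, 232.8]] side [[376.0, 215.1], [373.1, 220.1]] pxdiam 22.1924534709113
0.09 [ 0.6026 -0.1658  0.09  ] L 0.0158 res [1.66986222e-05] scene top,bot [[365.4, 228.1], [362.5, 231.1]] side [[375.6, 213.1], [372.7, 218.0]] pxdiam 22.553502594333512
scene (array([ 0.59870261, -0.16590323,  0.07804721]), np.float64(0.0004233584169548626))
side (array([ 0.59830486, -0.1659792 ,  0.07739466]), np.float64(0.00024330137765079515))
```

View pics/pin2.png

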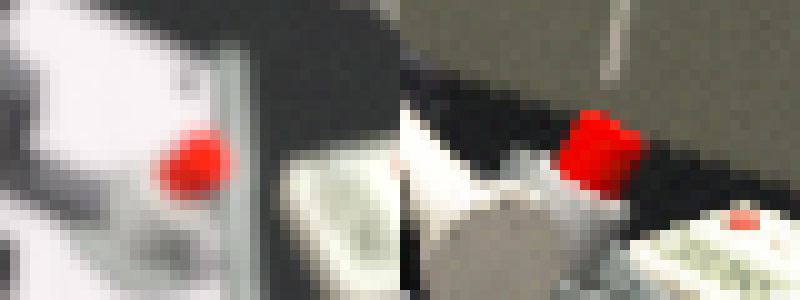

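Side crop shows the pin's top edge centred at about (376,216) and its base at (373,221). That agrees with the wrist rays: top z ≈ 0.0825, with about 16 mm proud.

```bash
cat >> h.py <<'E'
a=np.radians(59.6-90);n=np.array([.5*np.cos(a),.5*np.sin(a),.866]);T0=np.array([.6008,-.1694,.0825])
xs=np.array([-np.sin(a),np.cos(a),0]);RS=frame(xs,-n);face=np.array([.0485,0,.0315])
def strike(h):  # TCP target with face h above original pin top along n
    return delta(T0+h*n-RS@face,RS)
E
python3 - <<'E'
from h import *
print(xs,T0+.1*n-RS@face);strike(.10)
E
```

```text
[0.50603376 0.86251367 0.        ] [ 0.63296794 -0.24450381  0.1963796 ]
shift [0.0168, 0.221, 0.0751] turn [27.65, -14.27, -53.26]
```

```bash
python3 -m creep '[0.003,0.037,0.012,4.6,-2.4,-8.9,255, 0.006,0.074,0.025,9.2,-4.8,-17.8,255, 0.008,0.11,0.037,13.8,-7.1,-26.6,255, 0.011,0.147,0.05,18.4,-9.5,-35.5,255, 0.014,0.184,0.062,23,-11.9,-44.4,255]'
python3 - <<'E'
from h import *
strike(.10)
E
```

```text
clock: 5.7
tool_pos: [0.6277, -0.2086, 0.2093]
eef_rot: [-2.7, 0.034, 0.89]
wrist_force: [0.3, -0.2, -3.3]
grip_width: 0.223
finger_force: 59.6
shift [-0.0241, 0.03, 0.0011] turn [4.55, -2.27, -8.52]
```

```bash
python3 -m creep '[-0.024,0.03,0.001,4.5,-2.3,-8.5,255,-0.024,0.03,0.001,4.5,-2.3,-8.5,255,-0.024,0.03,0.001,4.5,-2.3,-8.5,255]'
python3 - <<'E'
from h import *
strike(.10);strike(.04)
o=monitor.get_obs();print(o["joint_positions"].round(2) if hasattr(o["joint_positions"],"round") else o["joint_positions"])
w=vision.snapshot("wrist");s=vision.snapshot("side");np.savez("w3.npz",w=w,s=s,p=o["tool_pos"],r=o["eef_rot"])
cv2.imwrite("pics/w3.png",np.hstack([cv2.resize(w,(480,300)),cv2.resize(s[150:270,315:435],(300,300),interpolation=2)])[:,:,::-1])
E
```

```text
clock: 6.08
tool_pos: [0.6329, -0.2431, 0.1968]
eef_rot: [-2.622, 0.003, 1.034]
wrist_force: [0.3, 0.6, -3.0]
grip_width: 0.226
finger_force: 59.7
shift [-0.0011, 0.0009, 0.0] turn [0.22, -0.04, -0.39]
shift [-0.0012, 0.0006, 0.06] turn [0.22, -0.04, -0.39]
[-0.45  0.91  0.91  0.04  1.84  0.09]
```

View pics/w3.png

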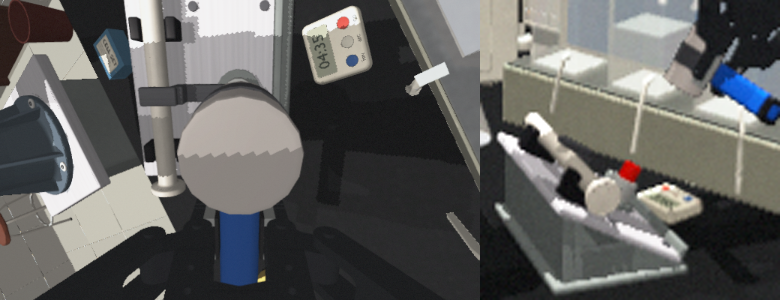

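The mallet is square to the slope, with the boss in line behind the head at about u=316. I'll move down to 40 mm above the pin.

```bash
python3 -m creep '[-0.001,0.001,0.03,0.2,0,-0.4,255,-0.001,0.001,0.06,0.2,0,-0.4,255,-0.001,0.001,0.06,0.2,0,-0.4,255]'
python3 - <<'E'
from h import *
strike(.04)
E
python3 -m creep '[0,0,0.02,0,0,0,255,0,0,0.05,0,0,0,255,0,0,0.051,0,0,0,255]'; python3 -c "
from h import *
strike(-.011)"
```

```text
clock: 6.55
tool_pos: [0.6061, -0.2293, 0.1439]
eef_rot: [-2.615, -0.001, 1.041]
wrist_force: [0.5, -0.5, -3.3]
grip_width: 0.225
finger_force: 59.7
shift [0.0005, 0.0004, -0.0009] turn [-0.15, -0.02, 0.03]
clock: 6.92
tool_pos: [0.5853, -0.2175, 0.1008]
eef_rot: [-2.618, -0.001, 1.04]
wrist_force: [1.3, 0.0, -1.9]
grip_width: 0.227
finger_force: 59.9
shift [0.0009, -0.0004, 0.0009] turn [0.0, -0.05, 0.02]
```

```bash
python3 -m creep '[0,0,-0.03,0,0,0,255,0,0,-0.06,0,0,0,255,0,0,-0.06,0,0,0,255]'; python3 -c "
from h import *
strike(.05)
s=vision.snapshot('side');a=vision.snapshot('scene')
print(blobs(s,(0,150,80),(8,255,255),(355,200,390,235))[0],blobs(a,(0,150,80),(8,255,255),(350,220,375,245))[0])
cv2.imwrite('pics/s4.png',cv2.resize(s[165:240,340:415],(525,525),interpolation=2)[:,:,::-1])"
```

```text
clock: 7.3
tool_pos: [0.6127, -0.2339, 0.1551]
eef_rot: [-2.624, -0.001, 1.04]
wrist_force: [0.1, -0.2, -3.2]
grip_width: 0.225
finger_force: 60.0
shift [0.0011, -0.0008, 0.0029] turn [0.32, -0.07, 0.02]
[([373.2, 220.1], [370, 218, 7, 5, 16])] [([362.7, 233.0], [361, 232, 4, 3, 9])]
```

View pics/s4.png

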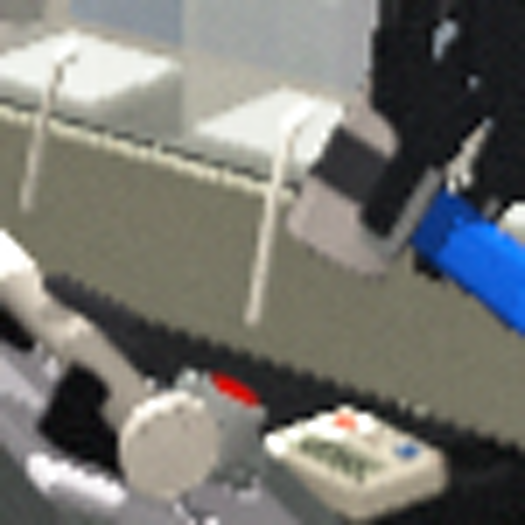

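First blow worked: the side view shows a thin red disc at about (373,220), some 5 mm proud. Second blow now.

```bash
python3 -m creep '[0.001,-0.001,0.02,0.3,0,0,255,0.001,-0.001,0.045,0.3,0,0,255,0.001,-0.001,0.07,0.3,0,0,255,0.001,-0.001,0.07,0.3,0,0,255]'; python3 -c "
from h import *
strike(-.0165)"
```

```text
clock: 7.9
tool_pos: [0.5794, -0.2144, 0.0911]
eef_rot: [-2.612, 0.0, 1.039]
wrist_force: [1.0, -2.1, -1.6]
grip_width: 0.224
finger_force: 65.6
shift [0.0012, 0.0005, -0.0053] turn [-0.36, -0.01, -0.04]
```

```bash
python3 -m creep '[0,0,-0.03,0,0,0,255,0,0,-0.065,0,0,0,255,0,0,-0.1,0,0,0,255,0,0,-0.1,0,0,0,255]'; python3 -c "
from h import *
strike(.08)
o=monitor.get_obs()
s=vision.snapshot('side');w=vision.snapshot('wrist');np.savez('w5.npz',w=w,p=o['tool_pos'],r=o['eef_rot'])
print(blobs(s,(0,150,80),(8,255,255),(355,200,390,235),1)[0])
w3=np.load('w3.npz')['w']
for q in (w3,w):
  g=cv2.inRange(cv2.cvtColor(q,cv2.COLOR_RGB2HSV),(100,120,40),(125,255,255));g[:, :250]=0;g[:,400:]=0;g[:250]=0
  v,u=np.nonzero(g);print('handle',u.min(),u.max(),v.min(),v.max(),len(u))
cv2.imwrite('pics/s5.png',np.hstack([cv2.resize(s[165:240,340:415],(320,320),interpolation=2),cv2.resize(w,(480,320))])[:,:,::-1])"
```

```text
clock: 8.4
tool_pos: [0.6245, -0.2399, 0.1788]
eef_rot: [-2.615, -0.001, 1.04]
wrist_force: [-0.1, -0.3, -3.9]
grip_width: 0.226
finger_force: 65.7
shift [0.0003, -0.0004, -0.0] turn [-0.17, -0.07, 0.01]
[([373.5, 221.0], [372, 220, 4, 3, 4])]
handle 292 345 282 381 4869
handle 293 345 319 381 2944
```

View pics/s5.png

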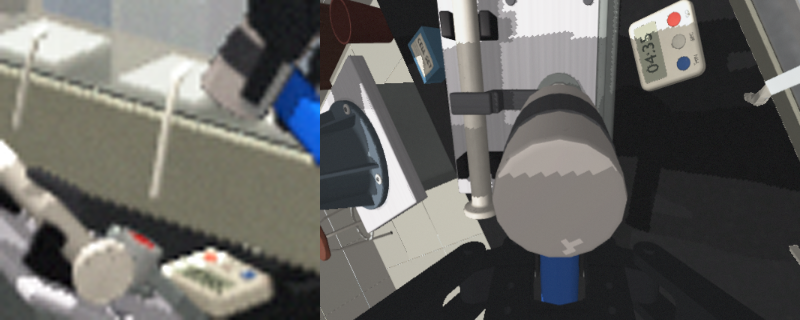

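The side view now shows only a thin red sliver at (373.5,221), about where the flush top should be. The head has slipped upward in the grip (near rim at v≈319, before 282). I'll work out the tilt, and go back to the earlier viewpoint to check the pin.

Run:
```python
from h import *
K,D,_=cam("scene");c=vision.camera_model("wrist");C=(c["intrinsics"],c["dist_coeffs"],c["T_tool_cam"])
piv=np.array([0,0,-.002])
for p in range(0,31,3):
    q=R.from_euler('y',p,degrees=True)   # +x towards -z (up) 
    pts=np.array([[.0485-.0225,0,-.0385],[.0485,.0225,-.0385],[.0485,-.0225,-.0385],[.0485+.0225,0,-.0385]])-piv
    u=proj(C,q.apply(pts)+piv);print(p,"near rim v",u[0,1].round(1),"width",(u[1,0]-u[2,0]).round(1),"far rim v",u[3,1].round(1))
y=np.radians(5);delta((.5968,-.0265,.2716),frame((np.cos(y),np.sin(y),0),(0,0,-1)))
```

```text
0 near rim v 283.5 width 175.6 far rim v 116.1
3 near rim v 292.3 width 179.1 far rim v 126.3
6 near rim v 301.2 width 182.4 far rim v 138.1
9 near rim v 310.1 width 185.6 far rim v 151.5
12 near rim v 319.1 width 188.5 far rim v 166.5
15 near rim v 328.0 width 191.1 far rim v 183.2
18 near rim v 336.8 width 193.5 far rim v 201.4
21 near rim v 345.4 width 195.5 far rim v 221.2
24 near rim v 353.8 width 197.2 far rim v 242.4
27 near rim v 361.9 width 198.5 far rim v 264.9
30 near rim v 369.6 width 199.4 far rim v 288.5
shift [0.1701, -0.1605, -0.0162] turn [-28.14, 14.48, 53.26]
```

```bash
python3 -m creep '[0,0,-0.06,0,0,0,255,0.034,-0.032,-0.08,-5.6,2.9,10.6,255,0.068,-0.064,-0.08,-11.2,5.8,21.2,255,0.102,-0.096,-0.06,-16.8,8.7,31.8,255,0.136,-0.128,-0.04,-22.4,11.6,42.4,255]';python3 - <<'E'
from h import *
y=np.radians(5);delta((.5968,-.0265,.2716),frame((np.cos(y),np.sin(y),0),(0,0,-1)))
E
```

```text
clock: 9.12
tool_pos: [0.6127, -0.075, 0.2752]
eef_rot: [-2.984, 0.053, 0.371]
wrist_force: [1.0, 0.6, -3.5]
grip_width: 0.221
finger_force: 65.3
shift [0.0029, -0.0498, 0.0114] turn [-8.53, 4.32, 15.98]
```

```bash
python3 -m creep '[0.001,-0.025,0.006,-4.3,2.2,8,255,0.003,-0.05,0.011,-8.5,4.3,16,255,0.003,-0.05,0.011,-8.5,4.3,16,255,0.003,-0.05,0.011,-8.5,4.3,16,255]';python3 - <<'E'
from h import *
y=np.radians(5);delta((.5968,-.0265,.2716),frame((np.cos(y),np.sin(y),0),(0,0,-1)))
o=monitor.get_obs();w=vision.snapshot("wrist");s=vision.snapshot("scene");C=cam("wrist",o)
np.savez("w6.npz",w=w,p=o["tool_pos"],r=o["eef_rot"])
T=T0
for h in (-.0102,-.0132,-.0162,-.0202):print(h,"pred top px wrist",proj(C,T0+h*n).round(1),"scene",proj(cam("scene"),T0+h*n).round(1))
b,k=blobs(w,(0,120,60),(10,255,255),(440,165,500,215));print(b)
v,u=np.nonzero(k)
if len(v)>5: print(cv2.fitEllipse(max(cv2.findContours(k,0,1)[0],key=len)))
print("scene red",blobs(s,(0,150,80),(8,255,255),(350,220,375,245),1)[0])
g=cv2.inRange(cv2.cvtColor(w,cv2.COLOR_RGB2HSV),(100,120,40),(125,255,255));g[:, :250]=0;g[:,400:]=0;g[:250]=0;print("rim v",np.nonzero(g)[0].min())
h=cv2.cvtColor(w,cv2.COLOR_RGB2HSV)
for r in range(174,202,2):print(r,[int(x) if k[r,c] else 0 for c,x in zip(range(448,486),h[r,448:486,2])])
E
```

```text
clock: 9.62
tool_pos: [0.5979, -0.0282, 0.2729]
eef_rot: [-3.139, 0.002, 0.094]
wrist_force: [-0.2, -0.6, -3.2]
grip_width: 0.224
finger_force: 65.4
shift [-0.001, -0.0018, 0.0013] turn [-0.13, 0.11, 0.41]
-0.0102 pred top px wrist [[467.3 187.3]] scene [[363.5 232.6]]
-0.0132 pred top px wrist [[465.2 187.8]] scene [[362.9 233.1]]
-0.0162 pred top px wrist [[463.  188.3]] scene [[362.4 233.7]]
-0.0202 pred top px wrist [[460.3 188.9]] scene [[361.7 234.4]]
[([461.9, 187.9], [455, 180, 15, 17, 195])]
((461.8664855957031, 187.91603088378906), (13.590363502502441, 16.373188018798828), 161.6274871826172)
scene red [([362.0, 233.0], [362, 233, 1, 1, 1])]
rim v 319
174 [0, 0, 0, 0, 0, 0, 0, 0, 0, 0, 0, 0, 0, 0, 0, 0, 0, 0, 0, 0, 0, 0, 0, 0, 0, 0, 0, 0, 0, 0, 0, 0, 0, 0, 0, 0, 0, 0]
176 [0, 0, 0, 0, 0, 0, 0, 0, 0, 0, 0, 0, 0, 0, 0, 0, 0, 0, 0, 0, 0, 0, 0, 0, 0, 0, 0, 0, 0, 0, 0, 0, 0, 0, 0, 0, 0, 0]
178 [0, 0, 0, 0, 0, 0, 0, 0, 0, 0, 0, 0, 0, 0, 0, 0, 0, 0, 0, 0, 0, 0, 0, 0, 0, 0, 0, 0, 0, 0, 0, 0, 0, 0, 0, 0, 0, 0]
180 [0, 0, 0, 0, 0, 0, 0, 0, 0, 0, 0, 239, 241, 241, 241, 240, 0, 0, 0, 0,
[... 732 characters left out ...]
38, 0, 0, 0, 0, 0, 0, 0, 0, 0, 0, 0, 0, 0, 0, 0, 0]
192 [0, 0, 0, 0, 0, 0, 0, 0, 239, 240, 241, 241, 241, 241, 241, 241, 241, 241, 241, 241, 242, 0, 0, 0, 0, 0, 0, 0, 0, 0, 0, 0, 0, 0, 0, 0, 0, 0]
194 [0, 0, 0, 0, 0, 0, 0, 0, 0, 0, 239, 241, 241, 241, 241, 241, 241, 241, 241, 240, 0, 0, 0, 0, 0, 0, 0, 0, 0, 0, 0, 0, 0, 0, 0, 0, 0, 0]
196 [0, 0, 0, 0, 0, 0, 0, 0, 0, 0, 0, 0, 0, 238, 239, 240, 239, 0, 0, 0, 0, 0, 0, 0, 0, 0, 0, 0, 0, 0, 0, 0, 0, 0, 0, 0, 0, 0]
198 [0, 0, 0, 0, 0, 0, 0, 0, 0, 0, 0, 0, 0, 0, 0, 0, 0, 0, 0, 0, 0, 0, 0, 0, 0, 0, 0, 0, 0, 0, 0, 0, 0, 0, 0, 0, 0, 0]
200 [0, 0, 0, 0, 0, 0, 0, 0, 0, 0, 0, 0, 0, 0, 0, 0, 0, 0, 0, 0, 0, 0, 0, 0, 0, 0, 0, 0, 0, 0, 0, 0, 0, 0, 0, 0, 0, 0]
```

The pin disc now shows no side wall and is centred at about the flush prediction, so it is home. The mallet is pitched 12° in the grip, so I'll lean the tool by the same amount to set it down upright.

```bash
cat >> h.py <<'E'
def place(h,tilt=12.,dx=0,dy=0,piv=np.array([0,0,-.002])):
    M=frame((np.cos(.088),np.sin(.088),0),(0,0,-1))@R.from_euler('y',-tilt,degrees=True).as_matrix()
    return delta(np.array([.5462+dx,.1545+dy,.0435+h])-M@piv,M)
E
python3 -c "
from h import *
place(.10)"
```

```text
shift [-0.0353, -0.1871, 0.1321] turn [-0.09, -11.94, 0.29]
```

```bash
python3 -m creep '[-0.01,-0.045,0.01,0,-4,0,255,-0.02,-0.095,0.03,0,-8,0,255,-0.03,-0.145,0.06,0,-12,0.3,255,-0.035,-0.187,0.1,0,-12,0.3,255,-0.035,-0.187,0.132,0,-12,0.3,255]';python3 -m creep '[0,0,0,0,0,0,255,0,0,0,0,0,0,255]'
python3 - <<'E'
from h import *
place(.10)
# check mallet attitude with static cameras: predicted vs seen blue handle
o=monitor.get_obs()
Rt=R.from_euler('xyz',o["eef_rot"]);piv=np.array([0,0,-.002])
def mal(p,t): return Rt.apply(R.from_euler('y',t,degrees=True).apply(np.array(p)-piv)+piv)+o["tool_pos"]
for nm,box in (("scene",(230,120,360,215)),("side",(215,130,330,235))):
    im=vision.snapshot(nm);b,k=blobs(im,(100,150,60),(125,255,255),box,6);print(nm,b)
    C=cam(nm)
    for t in (8,12,16):
        # handle rear: grip x from -.087-.012, centreline
        print(t,[proj(C,mal((x,0,-.0035),t)).round(1).tolist() for x in (-.099,-.03,.025)], "headtop",proj(C,mal((.0485,0,-.0385),t)).round(1).tolist())
    cv2.imwrite("pics/h_%s.png"%nm,im[:,:,::-1])
E
```

```text
clock: 10.35
tool_pos: [0.5459, 0.1568, 0.1402]
eef_rot: [-3.14, 0.21, 0.09]
wrist_force: [0.5, 0.0, -2.8]
grip_width: 0.224
finger_force: 65.4
clock: 10.6
tool_pos: [0.5476, 0.1543, 0.1434]
eef_rot: [-3.14, 0.207, 0.087]
wrist_force: [0.4, -1.0, -2.6]
grip_width: 0.224
finger_force: 65.2
shift [-0.0013, -0.0003, 0.0022] turn [-0.08, -0.12, -0.07]
scene [([290.2, 166.7], [277, 159, 28, 16, 212]), ([253.8, 183.3], [250, 175, 9, 17, 97])]
8 [[[279.2, 170.7]], [[296.8, 165.2]], [[310.4, 161.0]]] headtop [[316.7, 150.9]]
12 [[[279.2, 172.3]], [[296.8, 165.7]], [[310.3, 160.6]]] headtop [[316.1, 150.3]]
16 [[[279.3, 173.9]], [[296.8, 166.2]], [[310.3, 160.2]]] headtop [[315.5, 149.8]]
side [([269.3, 176.1], [256, 169, 25, 15, 190]), ([220.6, 216.7], [215, 209, 14, 16, 100])]
8 [[[257.4, 179.6]], [[273.8, 174.9]], [[286.0, 171.4]]] headtop [[291.1, 159.2]]
12 [[[257.4, 181.8]], [[273.8, 175.5]], [[285.9, 170.9]]] headtop [[290.6, 158.3]]
16 [[[257.6, 184.1]], [[273.8, 176.2]], [[285.9, 170.3]]] headtop [[290.0, 157.5]]
```

Run:
```python
from h import *
f=np.load("s0.npz")
for nm,im0,b0,b1 in (("scene",f["a"],(265,170,330,210),(265,150,330,178)),("side",f["b"],(245,190,300,225),(245,160,300,190))):
    im=cv2.imread("pics/h_%s.png"%nm)[:,:,::-1].copy()
    for i,b in ((im0,b0),(im,b1)):
        v,u=np.nonzero(blobs(i,(100,150,60),(125,255,255),b)[1])
        # centreline: mean v per column, interior columns
        cs=[c for c in range(u.min()+4,u.max()-4)];print(nm,np.polyfit(cs,[v[u==c].mean() for c in cs],1).round(3),u.min(),u.max())
```

```text
scene [ -0.408 308.237] 278 310
scene [ -0.326 261.468] 275 304
side [ -0.461 333.34 ] 257 288
side [ -0.332 265.779] 256 280
```

```bash
python3 -m creep '[-0.001,0,0.03,0,1,0,255,-0.001,0,0.06,0,1,0,255,-0.001,0,0.08,0,1,0,255,-0.001,0,0.08,0,1,0,255]'
python3 - <<'E'
from h import *
place(.01,11);f=np.load("s0.npz")
o=monitor.get_obs();Rt=R.from_euler('xyz',o["eef_rot"]);piv=np.array([0,0,-.002])
def mal(p,t): return Rt.apply(R.from_euler('y',t,degrees=True).apply(np.array(p)-piv)+piv)+o["tool_pos"]
for nm,b in (("scene",(265,160,330,210)),("side",(245,180,300,225))):
    C=cam(nm);i=vision.snapshot(nm);v,u=np.nonzero(blobs(i,(100,150,60),(125,255,255),b)[1])
    cs=range(u.min()+4,u.min()+20);print(nm,np.polyfit(cs,[v[u==c].mean() for c in cs],1).round(3))
    v,u=np.nonzero(blobs(f["a" if nm=="scene" else "b"],(100,150,60),(125,255,255),b)[1]);cs=range(u.min()+4,u.min()+20);print("orig",np.polyfit(cs,[v[u==c].mean() for c in cs],1).round(3))
    for t in (7,9,11,13):
        p=proj(C,[mal((x,0,-.0035),t) for x in(-.099,.025)]);print(t,((p[1]-p[0])[1]/(p[1]-p[0])[0]).round(3))
E
```

```text
clock: 11.2
tool_pos: [0.529, 0.1532, 0.0643]
eef_rot: [-3.141, 0.192, 0.087]
wrist_force: [-0.1, 0.6, -2.5]
grip_width: 0.221
finger_force: 65.3
shift [0.019, 0.0002, 0.0093] turn [-0.06, 0.01, -0.05]
scene [ -0.366 291.302]
orig [ -0.452 321.07 ]
7 -0.332
9 -0.363
11 -0.395
13 -0.426
side [-2.49000e-01  2.69214e+02]
orig [ -0.534 352.769]
7 -0.348
9 -0.396
11 -0.444
13 -0.492
```

```bash
python3 -m creep '[0.017,0,-0.004,0,0,0,255,0.019,0,0.004,0,0,0,255,0.019,0,0.009,0,0,0,255,0.019,0,0.009,0,0,0,255]'; python3 -c "
from h import *
place(.003,11);place(0,11)"
```

```text
clock: 11.8
tool_pos: [0.5452, 0.155, 0.0514]
eef_rot: [-3.141, 0.193, 0.088]
wrist_force: [0.2, 0.1, -3.6]
grip_width: 0.224
finger_force: 65.4
shift [0.0019, 0.0005, 0.0066] turn [-0.05, 0.04, -0.02]
shift [0.0024, 0.0005, 0.0096] turn [-0.05, 0.04, -0.02]
```

```bash
python3 -m creep '[0.002,0,0.004,0,0,0,255,0.002,0,0.0065,0,0,0,255,0.002,0,0.0065,0,0,0,255]'; python3 -c "
from h import *
place(0,11)"
```

```text
clock: 12.18
tool_pos: [0.5465, 0.1551, 0.0448]
eef_rot: [-3.141, 0.192, 0.088]
wrist_force: [0.6, 0.1, -3.4]
grip_width: 0.223
finger_force: 65.4
shift [-0.0001, 0.0006, 0.0034] turn [-0.05, -0.02, -0.02]
```

```bash
python3 -m creep '[0,0.0005,0.002,0,0,0,255,0,0.0005,0.002,0,0,0,255]';python3 -m creep '[0,0,0.0015,0,0,0,255,0,0,0.0015,0,0,0,255]'; python3 -c "
from h import *
place(0,11)"
```

```text
clock: 12.42
tool_pos: [0.5463, 0.1545, 0.043]
eef_rot: [-3.141, 0.191, 0.087]
wrist_force: [-0.3, 0.0, -4.4]
grip_width: 0.225
finger_force: 65.4
clock: 12.68
tool_pos: [0.546, 0.1546, 0.0415]
eef_rot: [-3.141, 0.191, 0.088]
wrist_force: [-0.1, 0.6, -3.2]
grip_width: 0.224
finger_force: 65.4
shift [-0.0002, 0.0001, 0.0001] turn [-0.05, -0.03, -0.02]
```

```bash
python3 -m creep '[0,0,0.0015,0,0,0,255,0,0,0.0015,0,0,0,255]'; python3 -m creep '[0,0,0.0015,0,0,0,255,0,0,0.0015,0,0,0,255]'
```

```text
clock: 12.92
tool_pos: [0.546, 0.1546, 0.0409]
eef_rot: [-3.141, 0.191, 0.088]
wrist_force: [-3.7, -1.4, 5.5]
grip_width: 0.221
finger_force: 66.8
clock: 13.18
tool_pos: [0.5456, 0.1546, 0.04]
eef_rot: [-3.141, 0.191, 0.088]
wrist_force: [-7.6, -1.5, 12.9]
grip_width: 0.227
finger_force: 68.0
```

```bash
python3 -m creep '[0,0,-0.001,0,0,0,255,0,0,-0.001,0,0,0,0,0,0,-0.001,0,0,0,0,0,0,-0.001,0,0,0,0,0,0,-0.001,0,0,0,0]'; python3 -m creep '[0,0,0,0,0,0,0,0,0,0,0,0,0,0,0,0,0,0,0,0,0]'
```

```text
clock: 13.8
tool_pos: [0.5458, 0.1545, 0.0396]
eef_rot: [-3.141, 0.191, 0.088]
wrist_force: [-0.7, -0.4, -0.5]
grip_width: 1.0
finger_force: 0.0
clock: 14.18
tool_pos: [0.5457, 0.1545, 0.0396]
eef_rot: [-3.141, 0.191, 0.088]
wrist_force: [-0.6, 0.1, 0.1]
grip_width: 1.005
finger_force: 0.0
```

Now retract straight up, return to the first viewing pose, and measure.

```bash
python3 -m creep '[-0.006,0,-0.03,0,0,0,0,-0.015,0,-0.08,0,0,0,0,-0.026,0,-0.135,0,0,0,0,-0.04,0,-0.19,0,0,0,0,-0.045,0,-0.205,0,11,0,0]'; python3 -m creep '[0,0,0,0,0,0,0,0,0,0,0,0,0,0,0,0,0,0,0,0,0]'
python3 - <<'E'
from h import *
o=monitor.get_obs();w=vision.snapshot("wrist");C=cam("wrist",o)
np.savez("w7.npz",w=w,p=o["tool_pos"],r=o["eef_rot"])
def rep(w,C):
    h=np.round(proj(C,[(.594,.158,.08)])[0]).astype(int);hx,hy=h
    g=cv2.cvtColor(w,cv2.COLOR_RGB2GRAY)[hy-50:hy+50,hx-55:hx+55]
    c=cv2.HoughCircles(cv2.medianBlur(g,3),cv2.HOUGH_GRADIENT,1,50,param1=80,param2=15,minRadius=22,maxRadius=40)[0][0]+[hx-55,hy-50,0]
    print("head",plane(C,c[:2],.08),"px",c)
    b,k=blobs(w,(100,120,40),(125,255,255),(hx-40,hy+20,hx+40,hy+190),50);print(b)
    v,u=np.nonzero(k);X=np.array([plane(C,(u[v==r].mean(),r),.057) for r in range(v.min()+5,v.max()-5,4)])
    m=np.polyfit(X[:,0],X[:,1],1);print("yaw",np.degrees(np.arctan(m[0])),"y@.535",np.polyval(m,.535),"low end",plane(C,(u[v>v.max()-3].mean(),v.max()),.057),
     "widths near head/low end",[(np.sum(v==r)) for r in (v.min()+12,v.max()-8)])
rep(w,C)
f=np.load("w1.npz");rep(f["w"],cam("wrist",dict(tool_pos=f["p"],eef_rot=f["r"])))
f0=np.load("s0.npz")
for nm,q in(("scene","a"),("side","b")):
    d=np.abs(vision.snapshot(nm).astype(int)-f0[q]).max(2)
    x0,y0,x1,y1=(265,165,330,210) if q=="a" else (245,185,305,230)
    print(nm,"diff px in mallet box",(d[y0:y1,x0:x1]>60).sum())
    im=vision.snapshot(nm);print([t[0] for i in (im,f0[q]) for t in blobs(i,(100,150,60),(125,255,255),(x0,y0,x1,y1),30)[0]])
E
```

```text
clock: 14.8
tool_pos: [0.5423, 0.154, 0.2527]
eef_rot: [-3.14, -0.003, 0.087]
wrist_force: [0.4, 0.4, -0.3]
grip_width: 1.0
finger_force: 0.0
clock: 15.18
tool_pos: [0.5407, 0.1538, 0.2484]
eef_rot: [-3.141, 0.007, 0.087]
wrist_force: [-0.2, 0.3, -0.7]
grip_width: 1.002
finger_force: 0.0
head [0.59894965 0.15901786 0.08      ] px [320.5        108.5         29.20000076]
[([318.7, 209.4], [308, 147, 22, 126, 2513])]
yaw 5.120873191050097 y@.535 0.15494559401422414 low end [0.43999542 0.14633156 0.057     ] widths near head/low end [np.int64(22), np.int64(21)]
head [0.59531255 0.15887034 0.08      ] px [326.5 100.5  30.5]
[([326.1, 196.0], [316, 132, 22, 130, 2633])]
yaw 5.178856661260332 y@.535 0.15320002215508038 low end [0.44314452 0.1449341  0.057     ] widths near head/low end [np.int64(21), np.int64(21)]
scene diff px in mallet box 330
[[293.4, 188.7], [294.5, 188.4]]
side diff px in mallet box 381
[[272.4, 207.8], [273.6, 207.4]]
```

```bash
python3 -m creep '[0,0,0,0,0,0,0,0,0,0,0,0,0,0]'
python3 - <<'E'
from h import *
o=monitor.get_obs();w=vision.snapshot("wrist");C=cam("wrist",o)
f=np.load("w1.npz");f0=np.load("s0.npz")
for w_,C_ in ((w,C),(f["w"],cam("wrist",dict(tool_pos=f["p"],eef_rot=f["r"])))):
    hx,hy=np.round(proj(C_,[(.594,.158,.08)])[0]).astype(int)
    b,k=blobs(w_,(100,120,40),(125,255,255),(hx-40,hy+20,hx+40,hy+190),50);v,u=np.nonzero(k);um=u.mean()
    print("near rim z.08",plane(C_,(um,v.min()),.08),"low end z.057",plane(C_,(u[v>v.max()-3].mean(),v.max()),.057))
    # head top bright blob
    hs=cv2.cvtColor(w_,cv2.COLOR_RGB2HSV);r=cv2.inRange(hs,(0,0,140),(180,60,255))[hy-45:hy+30,hx-45:hx+45]
    n_,_,st,ce=cv2.connectedComponentsWithStats(r);i=1+st[1:,4].argmax();print("head blob",plane(C_,ce[i]+[hx-45,hy-45],.08),st[i])
for nm,q,bx in(("scene","a",(303,165,328,200)),("side","b",(280,185,302,216))):
    for im in (vision.snapshot(nm),f0[q]):
        print(nm,[t for t in blobs(im,(0,0,120),(180,70,255),bx,30)[0]], [t for t in blobs(im,(100,150,60),(125,255,255),(bx[0]-45,bx[1],bx[2]+5,bx[3]+12),30)[0]])
        if im is not f0[q]: cv2.imwrite("pics/f_%s.png"%nm,im[:,:,::-1])
E
```

```text
clock: 15.68
tool_pos: [0.5406, 0.1539, 0.2495]
eef_rot: [-3.141, 0.004, 0.087]
wrist_force: [-0.3, -0.7, -0.9]
grip_width: 1.002
finger_force: 0.0
near rim z.08 [0.56747678 0.15773938 0.08      ] low end z.057 [0.43996148 0.14644391 0.057     ]
head blob [0.58961103 0.15994187 0.08      ] [  16   24   54   51 2217]
near rim z.08 [0.57069101 0.15692489 0.08      ] low end z.057 [0.44314576 0.14493436 0.057     ]
head blob [0.5958414  0.15773425 0.08      ] [   8    8   76   67 4116]
scene [([313.7, 176.1], [308, 170, 13, 13, 138]), ([313.5, 189.4], [309, 188, 10, 4, 31]), ([323.4, 192.3], [319, 189, 9, 7, 35]), ([310.2, 196.9], [304, 194, 14, 6, 43])] [([293.5, 188.6], [277, 180, 33, 18, 226])]
scene [([314.5, 175.9], [308, 169, 14, 15, 157]), ([314.3, 194.6], [303, 187, 25, 13, 135]), ([314.4, 189.7], [310, 188, 10, 5, 41])] [([294.5, 188.4], [278, 180, 33, 18, 223])]
side [([289.4, 193.0], [283, 188, 14, 12, 129]), ([289.9, 209.0], [285, 207, 11, 5, 48])] [([272.3, 207.8], [256, 199, 32, 21, 244])]
side [([290.5, 192.8], [284, 188, 14, 11, 135]), ([291.4, 209.1], [287, 207, 10, 5, 42]), ([294.2, 213.5], [285, 208, 17, 8, 38])] [([273.6, 207.4], [257, 198, 32, 21, 254])]
```

The mallet stands about 3 mm from where it started, with matching shifts at head and handle, so no tilt. The pin is home and the arm is clear.

```bash
python3 -c "
from h import *
print(bot.job_done())"
```

```text
the job is handed in; nothing more can be done
None
```

The job is handed in, with no verdict shown: two brisk blows drove the pin flush by the camera check (the head slipped about 12° in the grip on the second), and the mallet stands upright in its rest, released, about 3 mm from where it started.

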